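Pack one wall-mount kit into its carton tray

ROBOT

A 6-joint arm with a two-finger parallel gripper is mounted at the origin on the work surface. World frame = base frame: x ahead of the robot, y to its left, z up, the work surface at z = 0. Lengths are in mm, angles in degrees, forces in N, time in s.
With the tool pointing down it reaches from about 300 to 850 mm from the base axis. Payload 4.2 kg.
Tool frame: the origin (TCP) lies between the finger pads; the fingertips stand 14 mm ahead of it and the grasp point (between the pads) lies 5 mm behind it; z points along the fingers, y is the line along which they close (so a half turn about z gives the same grasp; the last joint's range is limited). The gripper opens to 91 mm and grips with 3 to 60 N. Pads are 32 mm wide; open, the fingers measure 118 mm over their backs; the gripper's body (76 mm by 178 mm) begins 60 mm behind the grasp point.
Start: joints at [-74.37, 18.312, 89.639, -0, 72.044, -1.146], TCP at [165.968, -550.545, 193.776] pointing down, gripper open.
Joint ranges: [-177.97, 177.97], [-48.28, 115.42], [12.27, 149.76], [-77.06, 257.06], [2.81, 150.46], [-146.56, 146.56]. Speed limits (degrees/s): [147.25, 147.25, 180, 180, 180, 180].

INTERFACE

Orientations are given as [roll, pitch, yaw] about the fixed x, y, z axes, in that order (R = Rz(yaw) Ry(pitch) Rx(roll)).
In Python, from workcell import * gives the robot as it stands. The module is installed in compiled form; this text tells all that it offers.
- The arm moves only by the tool send_rows, never from a script. Its argument "deltas" is a list of rows, each a list of 2 entries, a list of its own where there are three numbers: the shift along the tool's x, y, z normalised to -1 to 1, where 1 is 0.5 m, then the turn, a rotation vector about the tool's x, y, z normalised to -1 to 1, where 1 is 0.5 rad. A call has 1 to 10 rows; each row shifts and turns the commanded pose from where the row before left it, along the tool's axes as they then stand; what a row does not reach is not made up. A row lasts 1/10 s, in which the tool goes at most 50 mm and 8.59 degrees, less where a joint would pass 70% of its speed; a pose out of reach is approached as far as the arm can. A call with a number of a shift or a turn outside -1 to 1 is refused whole. A call with a gripper value outside its range is refused whole. "grip" is the closure, from 0 (fully open) to 1 (shut), set as the call begins (left out, the last holds). The fingers move at their own pace and stop on an object; "grip_force" is the grip in N (left out, the last holds). Time passes only in rows, so rows that do not move let the fingers close. It gives the time, the measured TCP pose, the force, the opening and the grip force at its end, in the units of the state.
- state(): the state, without advancing time (a new reading comes with each control period).
- grab_frame(name): name is "scene" or "side" or "wrist"; returns the picture (400x640x3 uint8, red, green, blue); there is no depth.
- calibration(name): a dict with "mtx" (3x3 intrinsics, pixels), "R" (3x3) and "t" (3): a world point X has camera coordinates R X + t. Camera axes: x right, y down, z forward; pixel columns grow to the right and rows downward; lengths in mm; the calibration is good to about 2 mm. A picture is of the moment at which its call begins: read the wrist's pose just before it. calibration takes no time and is no camera call; for the wrist camera it gives the pose at the moment of the call.
- job_done(): hands the job in; it is judged then, once.
Trained networks look in the newest picture that a camera, given by its name, has taken for a name from the list of things; names that differ only in an ending like _2 or _b are one class to them, and where a whole thing is asked for, a point or a joint stands for the part that bears it (a point fixed in the world has none). Each returns a list of dicts, best first, with "p" (0 to 1); they miss things now and then, are a little off and sometimes report something else, mostly with a low value. They report only what shows in the picture. A call takes as long as a camera call. They do not tell look-alikes from the thing itself.
- trace(camera, label): "pixels" (400x640 bool, what is visible of it) and "bbox" ([left, top, width, height] in pixels, round what is visible of it).
The state is a dict: "time_s": time; "qpos": joint angles; "qvel": joint speeds; "effort": joint torques, N m; "ee_pos": TCP position; "ee_rot": TCP orientation; "force": force on the tool from outside, world axes, zero at the start; "torque": the same for the moment, N m; "gripper_width": finger opening in mm; "gripper_force": force on a finger pad.
Only numpy, scipy, OpenCV 4.12 (cv2) and the standard library are available. Lean on these libraries where they do the work, as an engineer would, in place of code of your own. Each camera call takes 0.05 s, during which the arm holds its last target. There are 200 camera calls.

TASK

Pack one lamp wall-mount kit: put the round flange, the short arm, the U-shaped yoke and the swivel head each into the carton insert whose cut-out is made for it, upright as they stand now and resting fully down on the floor of the cut-out. The square flange and the long arm belong to another model: leave them lying where they are.

Things in the scene. Friction and masses are not known exactly. Their poses are not given: they have to be found in the camera images.
- flange: Wall flange of bare cast aluminium: a ROUND disc of 56 mm diameter, 8 mm thick, with three small dark screw holes and a round upright boss of 30 mm diameter on its middle, from 13 mm to the top at 36 mm; the best grip is across the boss (dark socket in its top). About 100 g. Lies with the disc down. Origin: centre of the underside, z up.
- short_arm: SHORT cast aluminium arm: a plain bar 80 (x) x 24 (y) x 34 (z) mm, with dark bores near both ends, lying on its 80 x 24 mm face. About 110 g; grip it across its 24 mm width at the middle. Origin: centre of the underside, x along the bar; its two ends are alike.
- yoke: U-shaped aluminium yoke: base plate 46 (x) x 34 (y) x 6 mm with two upright ears 5 mm thick at its x ends, rounded at the top, 43 mm high; 46 mm over the outer faces of the ears. About 70 g; grip it across the ears' outer faces, along x. Stands on its base. Origin: centre of the underside, z up; the two ears are alike.
- swivel: Swivel head of aluminium: round foot of 38 mm diameter and 10 mm thick, a barrel of 28 mm diameter from 12 to 34 mm height, and a 22 mm ball on top reaching 47 mm. About 90 g; grip it across the barrel. Stands on its foot. Origin: centre of the underside, z up.
- square_flange: Look-alike, not part of this kit: a SQUARE wall plate 56 x 56 x 8 mm with four small dark screw holes and a round upright boss of 30 mm diameter on its middle, from 13 mm to the top at 36 mm, of the same aluminium as the round flange. It fits no cut-out. Origin: centre of the underside.
- long_arm: Look-alike, not part of this kit: the LONG arm, 110 (x) x 24 (y) x 34 (z) mm, otherwise like the short arm. It fits no cut-out. Origin: centre of the underside, x along the bar.
- insert_round_large: White-topped cardboard insert 118 (x) x 95 (y) x 30 mm, one of four in a low brown carton tray (walls 38 mm above the bench, fixed; order of the inserts varies). Origin: centre of its underside, 4 mm above the bench, z up. Cut-out centred on it, 12 mm deep (floor 18 mm above the origin), upright walls: round, 70 mm diameter, for the round flange.
- insert_oblong: White-topped cardboard insert 118 (x) x 95 (y) x 30 mm, one of four in a low brown carton tray (walls 38 mm above the bench, fixed; order of the inserts varies). Origin: centre of its underside, 4 mm above the bench, z up. Cut-out centred on it, 12 mm deep (floor 18 mm above the origin), upright walls: slot 94 (x) x 38 (y) mm, for the short arm, lengthwise.
- insert_rectangle: White-topped cardboard insert 118 (x) x 95 (y) x 30 mm, one of four in a low brown carton tray (walls 38 mm above the bench, fixed; order of the inserts varies). Origin: centre of its underside, 4 mm above the bench, z up. Cut-out centred on it, 12 mm deep (floor 18 mm above the origin), upright walls: rectangle 60 (x) x 48 (y) mm, for the yoke, ears at the x ends.
- insert_round_small: White-topped cardboard insert 118 (x) x 95 (y) x 30 mm, one of four in a low brown carton tray (walls 38 mm above the bench, fixed; order of the inserts varies). Origin: centre of its underside, 4 mm above the bench, z up. Cut-out centred on it, 12 mm deep (floor 18 mm above the origin), upright walls: round, 52 mm diameter, for the swivel head.
Things that resemble listed ones, but are neither listed nor needed, are in the scene too. What is shaped like the insert_rectangle but green or purple is not meant.

How it is judged (in metres and radians):
At the end, for the whole second after the job is handed in: Flange, short arm, yoke and swivel head each lie in their own insert's cut-out: within 14 mm of its centre, underside within 4 mm of the cut-out's floor, upright within 0.12 rad, at rest and released; the square flange and the long arm are within 20 mm of where they began (horizontal distance between flange and insert_round_large below 0.014 m and z of flange in the frame of insert_round_large between 0.013 and 0.022 m and angle between each of flange, short_arm, yoke, swivel's own z axis and vertical below 0.12 rad and linear speed of each of flange, short_arm, yoke, swivel below 0.02 m/s and angular speed of each of flange, short_arm, yoke, swivel below 0.2 rad/s and horizontal distance between short_arm and insert_oblong below 0.014 m and z of short_arm in the frame of insert_oblong between 0.013 and 0.022 m and horizontal distance between yoke and insert_rectangle below 0.014 m and z of yoke in the frame of insert_rectangle between 0.013 and 0.022 m and horizontal distance between swivel and insert_round_small below 0.014 m and z of swivel in the frame of insert_round_small between 0.013 and 0.022 m and distance of each of square_flange, long_arm from where it was at the start of the episode below 0.02 m); the robot touches nothing.
It fails at once if the square flange or the long arm is moved by more than 40 mm or tipped over (distance of any of square_flange, long_arm from where it was at the start of the episode above 0.04 m or angle between any of square_flange, long_arm's own z axis and vertical above 0.7 rad).
It also fails if it takes over 104 s, if anything falls off the work surface, if the arm or the gripper's body presses on something with over 40 N, if the wrist force passes 120 N, or if a joint passes its speed limit or range.

## Working session

There is one attempt and no reset: what is moved stays moved. The work goes in short steps, Python scripts to look and compute and a tool call to move; the robot and the scene stay as the last step left them, time stands still between calls to the robot, and variables do not carry over. Pictures are saved under pics/ and viewed, at most 14 in all, crops included, and the job is handed in when it is done.

Besides the shell and the picture viewer there is one more tool, called after "Request:" by a JSON object that holds its "api" and its "payload", one argument or row to a line. send_rows: Moves the arm, as the interface text tells. Scaled input: -1 to 1 covers 0.5 m each way for a shift and 0.5 rad each way for a turn. Its arguments: {"type":"object","properties":{"deltas":{"type":"array","items":{"type":"array"}},"grip":{"type":"number"},"grip_force":{"type":"number"}},"required":["deltas"]}

```bash
mkdir -p pics; python3 - <<'E'
from workcell import *
import cv2
for n in ("scene","side"):
    cv2.imwrite(f"pics/{n}0.png",cv2.cvtColor(grab_frame(n),cv2.COLOR_RGB2BGR))
    c=calibration(n);print(n,c["mtx"].round(1).tolist(),(-c["R"].T@c["t"]).round())
print(state())
E
```

```text
scene [[391.6, 0.0, 318.9], [0.0, 391.6, 200.4], [0.0, 0.0, 1.0]] [1141. -714.  898.]
side [[369.5, 0.0, 320.7], [0.0, 369.5, 204.2], [0.0, 0.0, 1.0]] [ 224. 1161.  855.]
{'time_s': 0.1, 'qpos': array([-7.43700255e+01,  1.83511277e+01,  8.96975538e+01, -1.59921441e-03,
        7.20421366e+01, -1.14671144e+00]), 'qvel': array([ 0.07667994, -0.09495424, -0.05723987,  0.00594424,  0.11586998,
       -0.04267126]), 'effort': array([ 6.87530191e-04, -4.13333380e+01, -2.32509792e+01,  7.29280408e-02,
        4.22378560e-02, -5.59751788e-05]), 'ee_pos': array([ 165.831044  , -550.09403307,  192.98540068]), 'ee_rot': array([-1.79909170e+02, -2.97285022e-04,  1.67771800e+01]), 'force': array([-0.05556329, -0.38036015, -0.24060339]), 'torque': array([ 0.00617697, -0.01110739,  0.02324496]), 'gripper_force': 0.0, 'gripper_width': 91.36224704114045}
```

View pics/scene0.png

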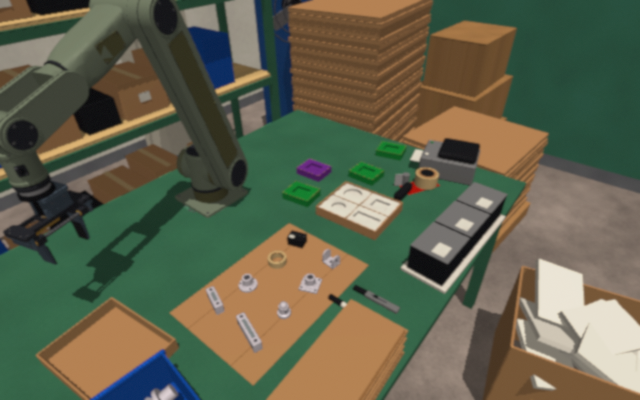

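View pics/side0.png

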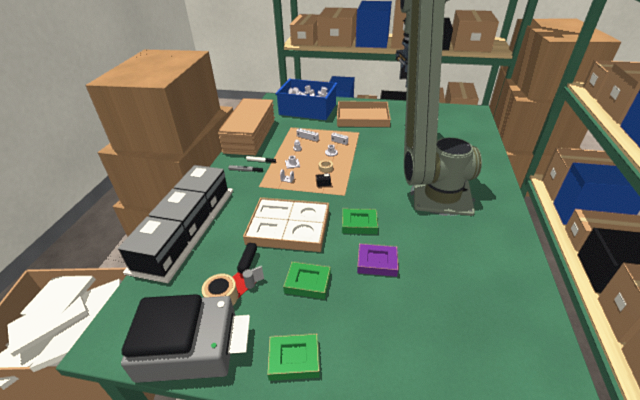

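Scene picture: parts on the mat, with the short bar (214,299), long bar (249,331), flanges (247,283) and (311,283), yoke (330,258) and swivel (284,310). The tray is at (360,208). The green and purple look-alike inserts lie outside the tray.

```bash
cat > h.py <<'E'
from workcell import *
import numpy as np, cv2
from scipy.spatial.transform import Rotation as Ro
def ray(c,uv,z):
    d=c["R"].T@np.linalg.inv(c["mtx"])@np.array([uv[0],uv[1],1.]); o=-c["R"].T@c["t"]
    return (o+d*(z-o[2])/d[2])[:2]
def save(name,im): cv2.imwrite(f"pics/{name}.png",cv2.cvtColor(im,cv2.COLOR_RGB2BGR))
E
python3 - <<'E'
from h import *
for n in ("scene","side"):
    c=calibration(n)
    P={"scene":dict(sa=(214,299,17),la=(249,331,17),f1=(247,283,15),f2=(311,283,15),yoke=(330,258,20),sw=(284,310,20),tray=(360,208,34)),
       "side":dict(sa=(341,139,17),la=(307,134,17),f1=(331,150,15),f2=(292,161,15),yoke=(287,176,20),sw=(297,145,20),tray=(287,224,34),slot1=(271,210,34),rl=(307,212,34),sl2=(264,229,34),rs=(304,231,34))}[n]
    for k,v in P.items(): print(n,k,ray(c,v[:2],v[2]).round())
c=calibration("wrist"); s=state(); T=Ro.from_euler("xyz",s["ee_rot"],degrees=True).as_matrix()
print("cam in tool",T.T@((-c["R"].T@c["t"])-s["ee_pos"]),(T.T@c["R"].T).round(2).tolist(),c["mtx"][0,0])
E
```

```text
scene sa [ 436. -337.]
scene la [ 593. -349.]
scene f1 [ 464. -237.]
scene f2 [ 615. -120.]
scene yoke [599.  -6.]
scene sw [ 622. -244.]
scene tray [538. 253.]
side sa [ 429. -328.]
side la [ 593. -350.]
side f1 [ 458. -228.]
side f2 [ 606. -114.]
side yoke [596.   4.]
side sw [ 614. -239.]
side tray [518. 293.]
side slot1 [592. 232.]
side rl [466. 222.]
side sl2 [586. 329.]
side rs [455. 316.]
cam in tool [  83.35655355   -1.47577595 -190.98372222] [[0.0, -0.96, -0.29], [1.0, 0.0, -0.0], [0.0, -0.29, 0.96]] 304.8719647989731
```

Request:
{"api": "send_rows", "payload": {
  "deltas": [
    [[0,0,-0.06],[0,0,0.293]],
    [[0,0,-0.06],[0,0,0.293]],
    [[0.06,-0.07,0],[0,0,0]],
    [[0.06,-0.07,0],[0,0,0]],
    [[0.06,-0.07,0],[0,0,0]],
    [[0.06,-0.07,0],[0,0,0]],
    [[0.06,-0.07,0],[0,0,0]],
    [[0.06,-0.07,0],[0,0,0]],
    [[0.06,-0.07,0],[0,0,0]],
    [[0.06,-0.07,0],[0,0,0]]
  ],
  "grip": 0
}}

```text
time_s: 1.1
ee_pos: [406.7, -268.9, 253.5]
ee_rot: [-180.0, 0.0, -0.0]
force: [0.4, -0.3, -0.6]
gripper_width: 91.4
gripper_force: 0.0
```

Request:
{"api": "send_rows", "payload": {
  "deltas": [
    [[0.06,-0.08,0],[0,0,0]],
    [[0.06,-0.08,0],[0,0,0]],
    [[0.04,-0.05,0],[0,0,0]],
    [[0,0,0],[0,0,0]],
    [[0,0,0],[0,0,0]]
  ]
}}

```text
time_s: 1.6
ee_pos: [485.8, -165.2, 253.2]
ee_rot: [180.0, 0.1, 0.1]
force: [0.5, 0.2, -0.5]
gripper_width: 91.3
gripper_force: 0.0
```

```bash
python3 - <<'E'
from h import *
s=state();print(s["time_s"],s["ee_pos"],s["ee_rot"])
c=calibration("wrist");im=grab_frame("wrist");np.savez("w1.npz",im=im,**c);save("w1",im)
for l in("flange","square_flange","short_arm","long_arm","yoke","swivel"):
    for r in trace("wrist",l):
        b=r["bbox"];uv=(b[0]+b[2]/2,b[1]+b[3]/2);print(l,round(r["p"],2),b,ray(c,uv,15).round())
E
```

```text
1.6 [ 485.82709236 -165.24980095  253.22407142] [1.79985245e+02 8.52907094e-02 8.67184458e-02]
flange 0.82 [346.6, 168.5, 39.2, 35.6] [ 463. -228.]
square_flange 0.72 [259.4, 51.3, 50.5, 58.9] [ 605. -115.]
short_arm 0.9 [419.9, 176.8, 44.8, 56.5] [ 435. -342.]
long_arm 0.85 [435.9, 44.9, 59.0, 89.9] [ 595. -353.]
yoke 0.93 [180.8, 59.5, 39.5, 45.9] [603.  -5.]
swivel 0.81 [368.7, 59.0, 28.4, 29.9] [ 614. -243.]
```

View pics/w1.png

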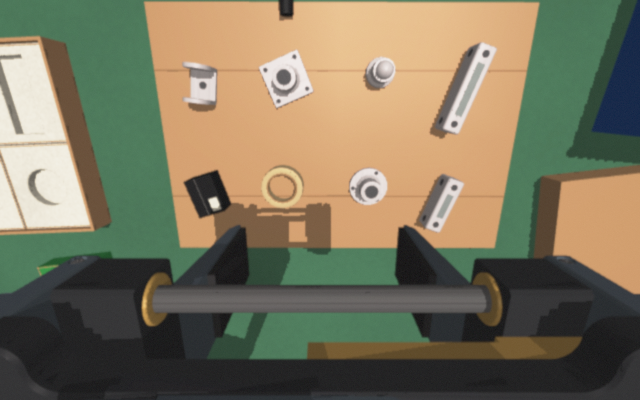

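Candidates for what I want:
- Round flange (368,187): could be confused with the square plate (286,78) or the tape ring (282,187).
- Short arm (441,204): could be confused with the long arm (467,88).
- Yoke (201,85) and swivel (381,72): nothing similar nearby.

I'll move to look at the tray, then check a close crop.

Request:
{"api": "send_rows", "payload": {
  "deltas": [
    [[0,-0.09,0],[0,0,0]],
    [[0,-0.09,0],[0,0,0]],
    [[0,-0.09,0],[0,0,0]],
    [[0,-0.09,0],[0,0,0]],
    [[0,-0.09,0],[0,0,0]],
    [[0,-0.09,0],[0,0,0]],
    [[0,-0.09,0],[0,0,0]],
    [[0,-0.09,0],[0,0,0]],
    [[0,0,0],[0,0,0]],
    [[0,0,0],[0,0,0]]
  ]
}}

```text
time_s: 2.95
ee_pos: [486.0, 194.6, 253.5]
ee_rot: [180.0, 0.0, 0.1]
force: [0.2, 0.1, 0.3]
gripper_width: 91.0
gripper_force: 0.0
```

```bash
python3 - <<'E'
from h import *
s=state();print(s["time_s"],s["ee_pos"],s["ee_rot"])
c=calibration("wrist");im=grab_frame("wrist");np.savez("w2.npz",im=im,**c)
w1=np.load("w1.npz")["im"]
save("w2",np.vstack([im[0:260,100:500],cv2.resize(w1[25:245,170:510],(400,259))]).repeat(1,0))
for l in("insert_round_large","insert_oblong","insert_rectangle","insert_round_small"):
    for r in trace("wrist",l):
        b=r["bbox"];uv=(b[0]+b[2]/2,b[1]+b[3]/2);print(l,round(r["p"],2),b,ray(c,uv,34).round())
E
```

```text
2.95 [485.96659388 194.59068817 253.51709624] [1.79950289e+02 1.94918671e-02 8.07679633e-02]
insert_round_large 0.97 [198.1, 145.4, 78.7, 89.9] [462. 313.]
insert_oblong 0.88 [260.3, 45.0, 80.7, 103.4] [585. 223.]
insert_rectangle 0.97 [182.8, 51.0, 89.3, 93.4] [584. 316.]
insert_rectangle 0.85 [76.0, 182.7, 92.0, 73.7] [419. 481.]
insert_rectangle 0.85 [206.1, 315.0, 38.4, 45.2] [215. 352.]
insert_rectangle 0.81 [0.0, 210.1, 28.4, 60.3] [387. 645.]
insert_rectangle 0.77 [273.4, 253.1, 69.7, 79.0] [299. 216.]
insert_round_small 0.8 [270.7, 142.7, 73.3, 87.3] [468. 216.]
insert_round_small 0.67 [182.8, 49.5, 86.6, 97.1] [584. 318.]
```

View pics/w2.png

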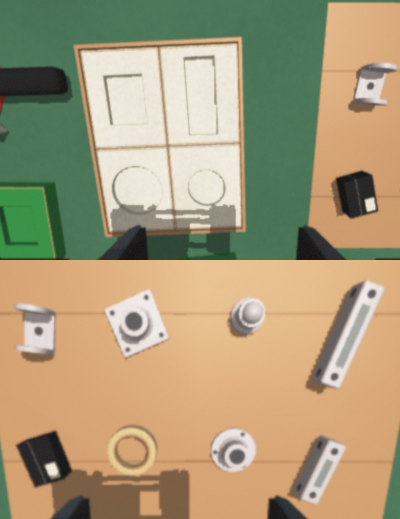

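Tray (full-image pixels): rectangle cut-out at (224,99), oblong (300,95), large round (237,190), small round (307,187). The crop confirms the choices: round disc with 3 holes, the shorter bar, the U-shaped yoke, and the ball-topped swivel. Next I fit exact poses.

```bash
cat > fit.py <<'E'
from h import *
from scipy.optimize import minimize
def cyl(d,z0,z1): 
    a=np.linspace(0,2*np.pi,48,endpoint=False); return np.array([[d/2*np.cos(t),d/2*np.sin(t),z] for t in a for z in(z0,z1)])
def box(x,y,z0,z1): return np.array([[i*x/2,j*y/2,z] for i in(-1,1) for j in(-1,1) for z in(z0,z1)])
M=dict(flange=np.vstack([cyl(56,0,8),cyl(30,13,36)]),short_arm=box(80,24,0,34),long_arm=box(110,24,0,34),
  yoke=np.vstack([box(46,34,0,27)]+[np.array([[s*x,17*np.cos(t),26+17*np.sin(t)] for s in(-1,1) for x in (18,23) for t in np.linspace(0,np.pi,13)])]),
  swivel=np.vstack([cyl(38,0,10),cyl(28,12,34),cyl(18,42,42.1),cyl(22,36,36.1),cyl(8,46.5,47)]),square_flange=np.vstack([box(56,56,0,8),cyl(30,13,36)]))
S=8
def hullmask(pts,o,shape):
    m=np.zeros(shape,np.uint8); cv2.fillConvexPoly(m,cv2.convexHull(((pts-o)*S).round().astype(np.int32)),1); return m
def fit(c,pix,label,x0,z0=0):
    pts=np.argwhere(pix)[:,::-1].astype(float); n,lab,st,_=cv2.connectedComponentsWithStats(pix.astype(np.uint8))
    k=1+np.argmax(st[1:,4]); pts=np.argwhere(lab==k)[:,::-1].astype(float)
    corners=np.vstack([pts+[dx,dy] for dx in(-.5,.5) for dy in(-.5,.5)])
    o=pts.min(0)-12; shape=tuple(((np.ptp(pts,axis=0)+24)*S).astype(int)[::-1]); T=hullmask(corners,o,shape)
    def f(p):
        R=Ro.from_euler("z",p[2],degrees=True).as_matrix(); X=M[label]@R.T+[p[0],p[1],z0]; q=(X@c["R"].T+c["t"])@c["mtx"].T
        m=hullmask(q[:,:2]/q[:,2:],o,shape); return 1-(m&T).sum()/((m|T).sum())
    best=None
    for a in ([0] if label in("flange","swivel") else range(0,180,20)):
        s=[[x0[0],x0[1],a]]; s+=[[x0[0]+12,x0[1],a],[x0[0],x0[1]+12,a],[x0[0],x0[1],a+12]]
        r=minimize(f,s[0],method="Nelder-Mead",options=dict(initial_simplex=s,xatol=.1,fatol=1e-4))
        if best is None or r.fun<best.fun: best=r
    return best.x.round(1),round(1-best.fun,3)
E
python3 - <<'E'
from fit import *
w=dict(np.load("w1.npz"))
# trace works on newest picture only -> segment the stored one by brightness seeded by boxes
B=dict(flange=(340,162,52,48),short_arm=(414,170,57,68),yoke=(175,54,50,57),swivel=(362,50,42,45),square_flange=(253,45,64,70),long_arm=(428,38,73,102))
for l,(x,y,a,b) in B.items():
    hsv=cv2.cvtColor(w["im"],cv2.COLOR_RGB2HSV); m=np.zeros((400,640),bool)
    m[y:y+b,x:x+a]=((hsv[...,1]<70))[y:y+b,x:x+a]
    m=cv2.morphologyEx(m.astype(np.uint8),cv2.MORPH_OPEN,np.ones((3,3))).astype(bool)
    v,u=np.argwhere(m).mean(0); print(l,m.sum(),*fit(w,m,l,ray(w,(u,v),15)))
c=np.load("w2.npz")
for n,P in dict(ob=[(285,57),(315,56),(317,133),(289,134)],re=[(205,75),(243,75),(247,124),(210,126)],rl=[(237,190)],rs=[(307,187)],tray=[(175,45),(341,38)],div=[(166+100,145)]).items():
    Q=np.array([ray(c,p,38 if n=="tray" else 34) for p in P]); print(n,Q.round().tolist(),Q.mean(0).round(1))
E
```

```text
flange 1127 [ 460.7 -231.8    8.2] 0.968
short_arm 1418 [ 439.9 -337.   160.8] 0.965
yoke 1133 [600.8  -3.8 172.2] 0.954
swivel 745 [ 616.9 -241.1    5.1] 0.964
square_flange 1957 [ 608.6 -116.    21.4] 0.938
long_arm 2459 [ 593.6 -349.7  161.5] 0.976
ob [[631.0, 241.0], [633.0, 204.0], [540.0, 202.0], [539.0, 239.0]] [585.8 221.7]
re [[611.0, 342.0], [611.0, 294.0], [552.0, 293.0], [549.0, 342.0]] [580.6 317.9]
rl [[463.0, 314.0]] [462.8 313.5]
rs [[467.0, 216.0]] [467.2 216.3]
tray [[644.0, 373.0], [652.0, 173.0]] [647.7 272.9]
div [[525.0, 270.0]] [524.6 270.1]
```

```bash
cat > plan.py <<'E'
from h import *
import sys
def plan(x,y,z,yaw):
    s=state();R=Ro.from_euler("xyz",s["ee_rot"],degrees=True);T=Ro.from_euler("xyz",[180,0,yaw],degrees=True)
    rv=(R.inv()*T).as_rotvec()/.5; d=T.inv().apply(np.array([x,y,z])-s["ee_pos"])/500
    print("t",s["time_s"],s["ee_pos"].round(1),s["ee_rot"].round(2),"turn total",rv.round(3),"rows",np.ceil(abs(rv).max()/.3),"then shift total",d.round(4),"rows",np.linalg.norm(d)/.1)
plan(*map(float,sys.argv[1:]))
E
python3 plan.py 439.9 -337 100 -19.2
```

```text
t 3.2 [486.3 193.  253.9] [ 1.7999e+02 -1.0000e-02 -1.4000e-01] turn total [ 0.    -0.001  0.665] rows 3.0 then shift total [0.261  1.0316 0.3078] rows 11.077130604435927
```

Request:
{"api": "send_rows", "payload": {
  "deltas": [
    [[0,0,0],[0,0,0.2234]],
    [[0,0,0],[0,0,0.2234]],
    [[0,0,0],[0,0,0.2234]],
    [[0.0218,0.0862,0.0256],[0,0,0]],
    [[0.0218,0.0862,0.0256],[0,0,0]],
    [[0.0218,0.0862,0.0256],[0,0,0]],
    [[0.0218,0.0862,0.0256],[0,0,0]],
    [[0.0218,0.0862,0.0256],[0,0,0]],
    [[0.0218,0.0862,0.0256],[0,0,0]],
    [[0.0218,0.0862,0.0256],[0,0,0]]
  ],
  "grip": 0.3
}}

```text
time_s: 4.2
ee_pos: [458.1, -118.2, 164.1]
ee_rot: [180.0, -0.1, -19.3]
force: [0.7, -0.2, 0.1]
gripper_width: 63.8
gripper_force: 0.0
```

Request:
{"api": "send_rows", "payload": {
  "deltas": [
    [[0.0218,0.0862,0.0256],[0,0,0]],
    [[0.0218,0.0862,0.0256],[0,0,0]],
    [[0.0218,0.0862,0.0256],[0,0,0]],
    [[0.0218,0.0862,0.0256],[0,0,0]],
    [[0.0218,0.0862,0.0256],[0,0,0]],
    [[0,0,0],[0,0,0]],
    [[0,0,0],[0,0,0]],
    [[0,0,0],[0,0,0]]
  ]
}}

```text
time_s: 5.0
ee_pos: [439.1, -336.6, 100.5]
ee_rot: [-180.0, -0.0, -19.2]
force: [0.7, -0.4, -0.2]
gripper_width: 63.7
gripper_force: 0.0
```

```bash
python3 plan.py 439.9 -337 28 -19.2; python3 - <<'E'
from fit import *
s=state();c=calibration("wrist");im=grab_frame("wrist");np.savez("w3.npz",im=im,**c);save("w3",im)
for l in("short_arm","flange","swivel"):
    for r in trace("wrist",l):
        b=r["bbox"];x0=ray(c,(b[0]+b[2]/2,b[1]+b[3]/2),15);print(l,round(r["p"],2),b,*fit(c,r["pixels"],l,x0))
E
```

```text
t 5.0 [ 439.1 -336.6  100.5] [-1.7998e+02 -1.0000e-02 -1.9240e+01] turn total [-0.001 -0.    -0.001] rows 1.0 then shift total [0.0017 0.0002 0.145 ] rows 1.4501455890034705
short_arm 0.82 [309.3, 158.7, 31.5, 90.0] [ 439.3 -336.9  160.9] 0.95
flange 0.98 [186.8, 184.2, 58.0, 55.2] [ 461.1 -232.1    5.8] 0.958
swivel 0.75 [110.0, 17.5, 60.4, 53.6] [ 616.8 -240.7    1.5] 0.972
swivel 0.55 [255.2, 2.3, 38.6, 95.2] [ 590.4 -347.3   -8.8] 0.496
```

View pics/w3.png

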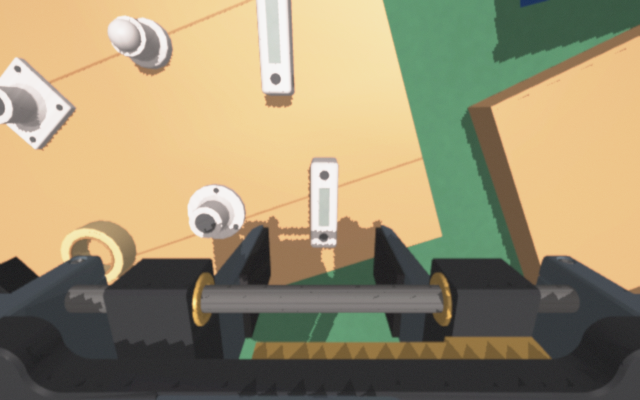

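The short bar (324,203) is centred between the fingers, and the fits agree within 1 mm. Picking it.

Request:
{"api": "send_rows", "payload": {
  "deltas": [
    [[0,0,0.045],[0,0,0]],
    [[0,0,0.045],[0,0,0]],
    [[0,0,0.035],[0,0,0]],
    [[0,0,0.02],[0,0,0]],
    [[0,0,0],[0,0,0]],
    [[0,0,0],[0,0,0]]
  ]
}}

```text
time_s: 5.8
ee_pos: [440.0, -337.1, 28.3]
ee_rot: [180.0, -0.1, -19.2]
force: [0.0, 1.0, -0.1]
gripper_width: 63.9
gripper_force: 0.0
```

Request:
{"api": "send_rows", "payload": {
  "deltas": [
    [[0,0,0],[0,0,0]],
    [[0,0,0],[0,0,0]],
    [[0,0,0],[0,0,0]],
    [[0,0,0],[0,0,0]],
    [[0,0,0],[0,0,0]],
    [[0,0,0],[0,0,0]],
    [[0,0,0],[0,0,0]]
  ],
  "grip": 1,
  "grip_force": 25
}}

```text
time_s: 6.5
ee_pos: [439.4, -337.1, 27.7]
ee_rot: [180.0, -0.0, -19.2]
force: [0.2, 0.2, 0.1]
gripper_width: 10.8
gripper_force: 0.0
```

Request:
{"api": "send_rows", "payload": {
  "deltas": [
    [[0,0,-0.02],[0,0,0]],
    [[0,0,-0.05],[0,0,0]],
    [[0,0,-0.08],[0,0,0]],
    [[0,0,-0.05],[0,0,0]],
    [[0,0,0],[0,0,-0.25]],
    [[0,0,0],[0,0,-0.25]],
    [[0,0,0],[0,0,-0.25]]
  ]
}}

```text
time_s: 7.2
ee_pos: [439.6, -337.2, 128.8]
ee_rot: [179.9, -0.1, 2.6]
force: [0.1, -0.1, 0.1]
gripper_width: 0.3
gripper_force: 0.0
```

```bash
python3 plan.py 586 221.4 100 2.3
```

```text
t 7.2 [ 439.6 -337.2  128.8] [ 1.7994e+02 -6.0000e-02  2.5700e+00] turn total [ 0.002 -0.002  0.009] rows 1.0 then shift total [ 0.3374 -1.1045  0.0576] rows 11.563168641519127
```

The grasp closed on nothing, so I look.

```bash
python3 - <<'E'
from fit import *
s=state();c=calibration("wrist");im=grab_frame("wrist");save("w4",im)
print(s["gripper_width"])
for l in("short_arm","flange","long_arm"):
    for r in trace("wrist",l):
        b=r["bbox"];x0=ray(c,(b[0]+b[2]/2,b[1]+b[3]/2),15);print(l,round(r["p"],2),b,*fit(c,r["pixels"],l,x0))
E
```

```text
0.28097032369434655
short_arm 0.75 [297.1, 156.0, 53.9, 77.0] [ 439.4 -336.4  159.4] 0.904
flange 0.57 [192.9, 140.9, 57.0, 53.2] [ 461.  -231.7    6.4] 0.97
flange 0.27 [311.2, 0.8, 55.9, 93.5] [ 589.7 -348.1   12.1] 0.486
long_arm 0.57 [310.9, 1.4, 56.2, 93.9] [ 593.4 -349.9  -18.1] 0.849
```

View pics/w4.png

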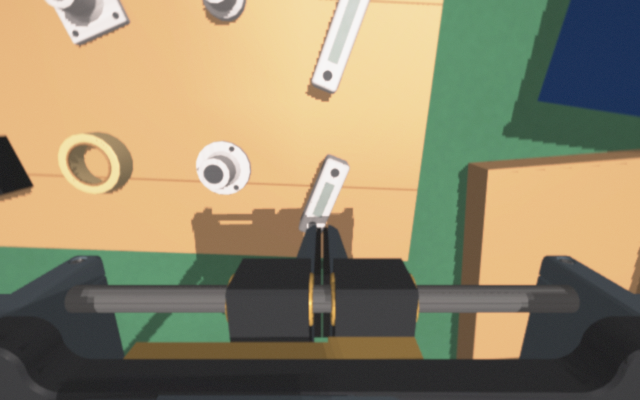

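The bar (325,195) hasn't moved and the fingers closed above or beside it. I reopen, go down again, and compare against the fixed cameras before closing.

Request:
{"api": "send_rows", "payload": {
  "deltas": [
    [[0,0,0],[0,0,0.2537]],
    [[0,0,0],[0,0,0.2537]],
    [[0,0,0],[0,0,0.2537]],
    [[0,0,0],[0,0,0]],
    [[0,0,0.05],[0,0,0]],
    [[0,0,0.05],[0,0,0]],
    [[0,0,0.05],[0,0,0]],
    [[0,0,0.05],[0,0,0]],
    [[0,0,0],[0,0,0]],
    [[0,0,0],[0,0,0]]
  ],
  "grip": 0.3
}}

```text
time_s: 8.4
ee_pos: [439.6, -337.2, 27.9]
ee_rot: [-180.0, 0.0, -19.5]
force: [0.3, -0.3, 0.5]
gripper_width: 64.2
gripper_force: 0.0
```

```bash
python3 - <<'E'
from h import *
s=state();print(s["ee_pos"],s["ee_rot"],s["gripper_width"],s["force"])
T=Ro.from_euler("xyz",s["ee_rot"],degrees=True)
out=[]
for n,w in(("scene",(80,60)),("side",(80,60)),("wrist",(160,120))):
    c=calibration(n);im=grab_frame(n)
    def pr(X): q=c["mtx"]@(c["R"]@X+c["t"]);return q[:2]/q[2]
    t=pr(s["ee_pos"]);x0,y0=int(max(0,min(640-w[0],t[0]-w[0]/2))),int(max(0,min(400-w[1],t[1]-w[1]/2)));k=400//w[0] if n!="wrist" else 2.5
    cr=cv2.resize(im[y0:y0+w[1],x0:x0+w[0]],(400,300),interpolation=cv2.INTER_CUBIC);k=400/w[0]
    for P,col in(([0,0,0],(255,0,0)),([0,0,14],(0,255,0)),([0,32,14],(0,0,255)),([0,-32,14],(0,0,255))):
        q=(pr(s["ee_pos"]+T.apply(P))-[x0,y0])*k;cv2.circle(cr,tuple(int(v) for v in q),4,col,2)
    out.append(cr)
out.append(np.zeros_like(out[0]));save("chk",np.vstack([np.hstack(out[:2]),np.hstack(out[2:])]))
E
```

```text
[ 439.61996942 -337.19506938   27.92134119] [-1.79997735e+02  8.39738861e-03 -1.94856401e+01] 64.23686662329827 [ 0.30794555 -0.30548676  0.47288773]
```

View pics/chk.png

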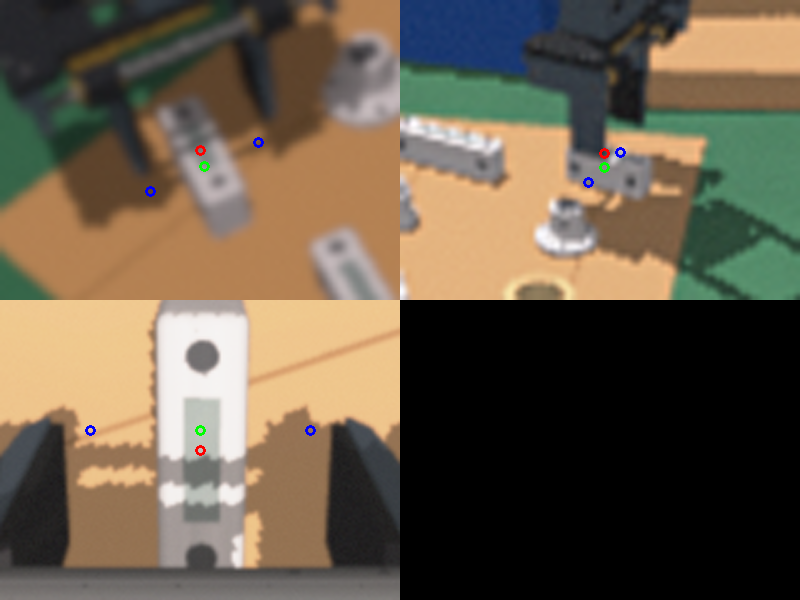

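The picture shows the real fingertips ending about 33 mm short of where the stated tool frame puts them. In the wrist view the gap implies 184 mm depth instead of 221, and the side view shows about 6 px. So the tips stand near z ≈ 47 mm, above the bar. I'll treat the tips as sitting at about −19 mm in tool z, go lower step by step, and watch the force.

Request:
{"api": "send_rows", "payload": {
  "deltas": [
    [[0,0,0.02],[0,0,0]],
    [[0,0,0.02],[0,0,0]],
    [[0,0,0.008],[0,0,0]],
    [[0,0,0],[0,0,0]]
  ]
}}

```text
time_s: 8.95
ee_pos: [438.8, -336.5, 2.6]
ee_rot: [-180.0, 0.1, -19.5]
force: [0.2, 0.9, -0.3]
gripper_width: 63.6
gripper_force: 0.0
```

Request:
{"api": "send_rows", "payload": {
  "deltas": [
    [[0,0,0.01],[0,0,0]],
    [[0,0,0.006],[0,0,0]],
    [[0,0,0],[0,0,0]]
  ]
}}

```text
time_s: 9.25
ee_pos: [439.2, -336.9, -4.8]
ee_rot: [-180.0, 0.0, -19.5]
force: [0.4, 0.1, -1.0]
gripper_width: 63.8
gripper_force: 0.0
```

Request:
{"api": "send_rows", "payload": {
  "deltas": [
    [[0,0,0],[0,0,0]],
    [[0,0,0],[0,0,0]],
    [[0,0,0],[0,0,0]],
    [[0,0,0],[0,0,0]],
    [[0,0,0],[0,0,0]],
    [[0,0,0],[0,0,0]],
    [[0,0,0],[0,0,0]]
  ],
  "grip": 1,
  "grip_force": 25
}}

```text
time_s: 9.95
ee_pos: [439.5, -337.2, -4.2]
ee_rot: [180.0, -0.0, -19.5]
force: [-0.2, -0.5, 0.5]
gripper_width: 23.6
gripper_force: 25.0
```

Gripped at 23.6 mm with 25 N, so the offset is confirmed. Carrying it to the oblong cut-out.

Request:
{"api": "send_rows", "payload": {
  "deltas": [
    [[0,0,-0.03],[0,0,0]],
    [[0,0,-0.05],[0,0,0]],
    [[0,0,-0.06],[0,0,0]],
    [[0,0,-0.06],[0,0,0]],
    [[0,0,0],[0,0,-0.2537]],
    [[0,0,0],[0,0,-0.2537]],
    [[0,0,0],[0,0,-0.2537]],
    [[0.0281,-0.0921,0],[0,0,0]],
    [[0.0281,-0.0921,0],[0,0,0]],
    [[0.0281,-0.0921,0],[0,0,0]]
  ]
}}

```text
time_s: 10.95
ee_pos: [476.0, -196.0, 95.4]
ee_rot: [-180.0, 0.0, 2.2]
force: [0.9, -0.8, -1.5]
gripper_width: 23.6
gripper_force: 25.0
```

Request:
{"api": "send_rows", "payload": {
  "deltas": [
    [[0.0281,-0.0921,0],[0,0,0]],
    [[0.0281,-0.0921,0],[0,0,0]],
    [[0.0281,-0.0921,0],[0,0,0]],
    [[0.0281,-0.0921,0],[0,0,0]],
    [[0.0281,-0.0921,0],[0,0,0]],
    [[0.0281,-0.0921,0],[0,0,0]],
    [[0.0281,-0.0921,0],[0,0,0]],
    [[0.0281,-0.0921,0],[0,0,0]],
    [[0.0281,-0.0921,0],[0,0,0]],
    [[0,0,0],[0,0,0]]
  ]
}}

```text
time_s: 11.95
ee_pos: [587.1, 227.6, 95.1]
ee_rot: [-179.8, -0.1, 2.6]
force: [-0.1, -0.6, -1.2]
gripper_width: 23.7
gripper_force: 25.0
```

Request:
{"api": "send_rows", "payload": {
  "deltas": [
    [[0,0,0],[0,0,0]],
    [[0,0,0],[0,0,0]]
  ]
}}

```text
time_s: 12.15
ee_pos: [585.3, 220.8, 95.2]
ee_rot: [179.9, 0.1, 2.2]
force: [0.0, -0.0, -0.5]
gripper_width: 23.7
gripper_force: 25.0
```

```bash
python3 plan.py 586 221.4 19 2.3; python3 - <<'E'
from fit import *
s=state();c=calibration("wrist");im=grab_frame("wrist");np.savez("w5.npz",im=im,**c)
for r in trace("wrist","short_arm")[:2]:
    b=r["bbox"];z=s["ee_pos"][2]+4.5;x0=ray(c,(b[0]+b[2]/2,b[1]+b[3]/2),z+17);print(round(r["p"],2),b,*fit(c,r["pixels"],"short_arm",x0,z))
save("w5",cv2.resize(im[0:260,140:500],(720,520)))
E
```

```text
t 12.15 [585.3 220.8  95.2] [1.7994e+02 9.0000e-02 2.2500e+00] turn total [ 0.002  0.003 -0.002] rows 1.0 then shift total [ 0.0015 -0.0012  0.1523] rows 1.5231799420877756
0.73 [300.4, 181.3, 46.3, 144.6] [585.  222.4 182.1] 0.887
```

View pics/w5.png

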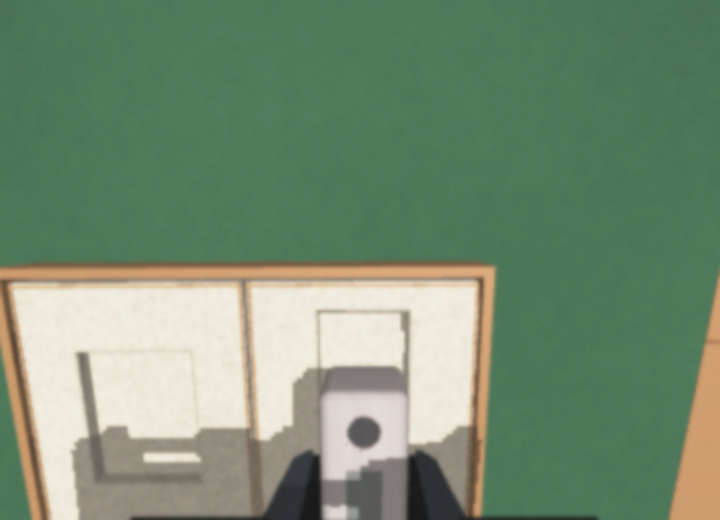

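The bar is held straight above the slot. The slot's far corners are at full-image (299,156) and (344,156). I check the slot position from this view.

```bash
python3 - <<'E'
from h import *
c=np.load("w5.npz")
for p in [(318,312),(408,312),(80,352),(192,350),(202,480),(99,480)]: print(ray(c,(p[0]/2+140,p[1]/2),34).round(1))
E
```

```text
[631.3 242.8]
[632.8 205.7]
[610.6 342.6]
[613.3 295.5]
[554.  293.5]
[552.2 339.7]
```

Request:
{"api": "send_rows", "payload": {
  "deltas": [
    [[0,-0.002,0.04],[0,0,0]],
    [[0,0,0.04],[0,0,0]],
    [[0,0,0.03],[0,0,0]],
    [[0,0,0.01],[0,0,0]],
    [[0,0,0.01],[0,0,0]],
    [[0,0,0.008],[0,0,0]],
    [[0,0,0],[0,0,0]]
  ]
}}

```text
time_s: 12.95
ee_pos: [586.1, 222.6, 26.8]
ee_rot: [180.0, -0.0, 2.3]
force: [0.5, 0.7, -0.9]
gripper_width: 23.9
gripper_force: 25.0
```

Request:
{"api": "send_rows", "payload": {
  "deltas": [
    [[0,0,0.006],[0,0,0]],
    [[0,0,0.004],[0,0,0]],
    [[0,0,0.003],[0,0,0]],
    [[0,0,0],[0,0,0]]
  ]
}}

```text
time_s: 13.35
ee_pos: [585.8, 222.8, 19.9]
ee_rot: [180.0, 0.0, 2.3]
force: [0.4, 0.2, -0.8]
gripper_width: 23.9
gripper_force: 25.0
```

Request:
{"api": "send_rows", "payload": {
  "deltas": [
    [[0,0,0.002],[0,0,0]],
    [[0,0,0.002],[0,0,0]],
    [[0,0,0],[0,0,0]]
  ]
}}

```text
time_s: 13.65
ee_pos: [585.8, 222.8, 18.0]
ee_rot: [180.0, 0.0, 2.3]
force: [-0.1, -0.6, -1.0]
gripper_width: 24.0
gripper_force: 25.0
```

Request:
{"api": "send_rows", "payload": {
  "deltas": [
    [[0,0,0],[0,0,0]],
    [[0,0,0],[0,0,0]],
    [[0,0,0],[0,0,0]],
    [[0,0,0],[0,0,0]]
  ],
  "grip": 0.55
}}

```text
time_s: 14.05
ee_pos: [586.1, 222.8, 18.3]
ee_rot: [-180.0, -0.0, 2.3]
force: [0.6, 0.3, 0.2]
gripper_width: 40.9
gripper_force: 0.0
```

Request:
{"api": "send_rows", "payload": {
  "deltas": [
    [[0,0,-0.02],[0,0,0]],
    [[0,0,-0.05],[0,0,0]],
    [[0,0,-0.08],[0,0,0]],
    [[0,0,-0.05],[0,0,0]],
    [[0,0,0],[0,0,0.08]],
    [[0,0,0],[0,0,0]]
  ]
}}

```text
time_s: 14.65
ee_pos: [586.6, 223.0, 120.0]
ee_rot: [-179.9, -0.2, -0.0]
force: [-0.6, -0.3, -0.2]
gripper_width: 41.0
gripper_force: 0.0
```

```bash
python3 plan.py 460.9 -232 100 0; python3 - <<'E'
from fit import *
c=calibration("wrist");im=grab_frame("wrist");save("w6",im)
for r in trace("wrist","short_arm")[:2]:
    b=r["bbox"];x0=ray(c,(b[0]+b[2]/2,b[1]+b[3]/2),39);print(round(r["p"],2),b,*fit(c,r["pixels"],"short_arm",x0,22))
E
```

```text
t 14.65 [586.6 223.  120. ] [-1.7995e+02 -1.6000e-01 -1.0000e-02] turn total [-0.002 -0.006 -0.   ] rows 1.0 then shift total [-0.2513  0.91    0.0401] rows 9.449584131077621
0.76 [307.5, 156.5, 31.8, 95.0] [586.1 224.5   2. ] 0.964
```

Short arm is seated (fit 0.964 at floor height, within about 2 mm). Next the flange.

Request:
{"api": "send_rows", "payload": {
  "deltas": [
    [[-0.0251,0.091,0.004],[0,0,0]],
    [[-0.0251,0.091,0.004],[0,0,0]],
    [[-0.0251,0.091,0.004],[0,0,0]],
    [[-0.0251,0.091,0.004],[0,0,0]],
    [[-0.0251,0.091,0.004],[0,0,0]],
    [[-0.0251,0.091,0.004],[0,0,0]],
    [[-0.0251,0.091,0.004],[0,0,0]],
    [[-0.0251,0.091,0.004],[0,0,0]],
    [[-0.0251,0.091,0.004],[0,0,0]],
    [[-0.0251,0.091,0.004],[0,0,0]]
  ],
  "grip": 0.33
}}

```text
time_s: 15.75
ee_pos: [459.0, -233.7, 97.5]
ee_rot: [-180.0, 0.1, 0.0]
force: [0.8, -0.3, -0.2]
gripper_width: 61.0
gripper_force: 0.0
```

Request:
{"api": "send_rows", "payload": {
  "deltas": [
    [[0,0,0],[0,0,0]],
    [[0,0,0.05],[0,0,0]],
    [[0,0,0.06],[0,0,0]],
    [[0,0,0.05],[0,0,0]],
    [[0,0,0.02],[0,0,0]],
    [[0,0,0.02],[0,0,0]],
    [[0,0,0.008],[0,0,0]],
    [[0,0,0],[0,0,0]],
    [[0,0,0],[0,0,0]]
  ]
}}

```text
time_s: 16.65
ee_pos: [461.0, -232.4, -5.1]
ee_rot: [180.0, -0.1, -0.0]
force: [0.3, -0.5, -0.8]
gripper_width: 61.0
gripper_force: 0.0
```

Request:
{"api": "send_rows", "payload": {
  "deltas": [
    [[0,0,0],[0,0,0]],
    [[0,0,0],[0,0,0]],
    [[0,0,0],[0,0,0]],
    [[0,0,0],[0,0,0]],
    [[0,0,0],[0,0,0]],
    [[0,0,0],[0,0,0]]
  ],
  "grip": 1
}}

```text
time_s: 17.25
ee_pos: [460.4, -232.3, -5.7]
ee_rot: [180.0, -0.0, -0.0]
force: [-0.4, -0.1, 1.9]
gripper_width: 28.7
gripper_force: 25.0
```

Request:
{"api": "send_rows", "payload": {
  "deltas": [
    [[0,0,-0.02],[0,0,0]],
    [[0,0,-0.05],[0,0,0]],
    [[0,0,-0.07],[0,0,0]],
    [[0,0,-0.06],[0,0,0]],
    [[0,-0.091,0],[0,0,0]],
    [[0,-0.091,0],[0,0,0]],
    [[0,-0.091,0],[0,0,0]],
    [[0,-0.091,0],[0,0,0]],
    [[0,-0.091,0],[0,0,0]],
    [[0,-0.091,0],[0,0,0]]
  ]
}}

```text
time_s: 18.25
ee_pos: [460.0, 42.6, 94.7]
ee_rot: [-180.0, -0.0, -0.0]
force: [0.5, 0.4, -1.0]
gripper_width: 28.9
gripper_force: 25.0
```

Request:
{"api": "send_rows", "payload": {
  "deltas": [
    [[0,-0.091,0],[0,0,0]],
    [[0,-0.091,0],[0,0,0]],
    [[0,-0.091,0],[0,0,0]],
    [[0,-0.091,0],[0,0,0]],
    [[0,-0.091,0],[0,0,0]],
    [[0.003,-0.091,0],[0,0,0]],
    [[0,0,0],[0,0,0]],
    [[0,0,0],[0,0,0]],
    [[0,0,0],[0,0,0]]
  ]
}}

```text
time_s: 19.15
ee_pos: [461.5, 312.7, 94.1]
ee_rot: [179.9, 0.1, -0.0]
force: [0.5, -0.4, -0.9]
gripper_width: 28.6
gripper_force: 25.0
```

```bash
python3 plan.py 462.5 313.5 17 0; python3 - <<'E'
from fit import *
s=state();c=calibration("wrist");im=grab_frame("wrist");np.savez("w7.npz",im=im,**c)
for r in trace("wrist","flange")[:2]:
    b=r["bbox"];z=s["ee_pos"][2]+5;x0=ray(c,(b[0]+b[2]/2,b[1]+b[3]/2),z+10);print(round(r["p"],2),b,*fit(c,r["pixels"],"flange",x0,z))
save("w7",cv2.resize(im[80:300,180:460],(700,550)))
E
```

```text
t 19.15 [461.5 312.7  94.1] [ 1.7994e+02  5.0000e-02 -4.0000e-02] turn total [ 0.002  0.002 -0.002] rows 1.0 then shift total [ 0.0021 -0.0016  0.1541] rows 1.5413301126560977
0.82 [282.2, 203.9, 78.5, 80.2] [461.6 314.5   7.9] 0.798
```

View pics/w7.png

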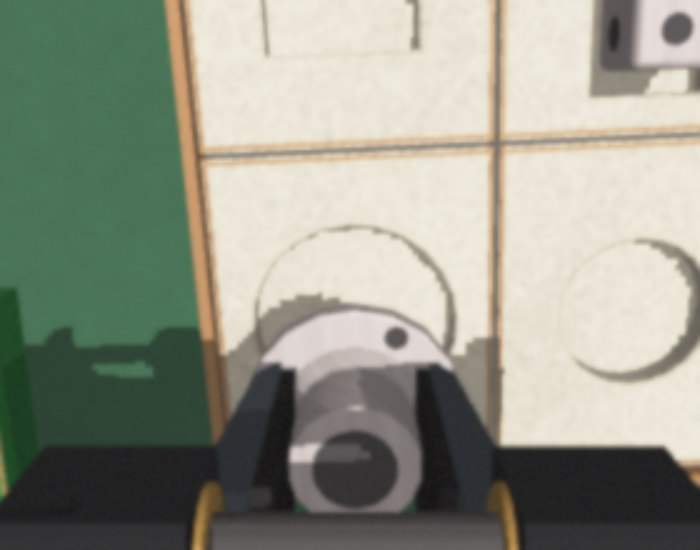

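The flange hangs upright above the large round cut-out, whose rim in the crop runs from column 257 to 456 with its top at row 226. The small round runs from row 238 to 380.

```bash
python3 - <<'E'
from h import *
c=np.load("w7.npz")
for p in [(257,310),(456,310),(356,226),(497,145),(558,310),(700,305),(635,238),(630,381)]: print(p,ray(c,(p[0]/2.5+180,p[1]/2.5+80),34).round(1))
E
```

```text
(257, 310) [467.2 347.6]
(456, 310) [467.2 279.1]
(356, 226) [496.5 313.5]
(497, 145) [523. 268.]
(558, 310) [467.1 243.9]
(700, 305) [468.9 195.2]
(635, 238) [492.4 220.1]
(630, 381) [440.8 216.3]
```

Request:
{"api": "send_rows", "payload": {
  "deltas": [
    [[0,-0.001,0.04],[0,0,0]],
    [[0,0,0.04],[0,0,0]],
    [[0,0,0.03],[0,0,0]],
    [[0,0,0.01],[0,0,0]],
    [[0,0,0.01],[0,0,0]],
    [[0,0,0.008],[0,0,0]],
    [[0,0,0.006],[0,0,0]],
    [[0,0,0.004],[0,0,0]],
    [[0,0,0],[0,0,0]]
  ]
}}

```text
time_s: 20.15
ee_pos: [462.0, 314.3, 20.1]
ee_rot: [180.0, -0.0, -0.0]
force: [-0.0, 0.0, -0.9]
gripper_width: 28.8
gripper_force: 25.0
```

Request:
{"api": "send_rows", "payload": {
  "deltas": [
    [[0,0,0.003],[0,0,0]],
    [[0,0,0.002],[0,0,0]],
    [[0,0,0],[0,0,0]]
  ]
}}

```text
time_s: 20.45
ee_pos: [461.9, 314.3, 17.6]
ee_rot: [180.0, 0.0, -0.0]
force: [-0.4, -0.2, -0.8]
gripper_width: 28.8
gripper_force: 25.0
```

Request:
{"api": "send_rows", "payload": {
  "deltas": [
    [[0,0,0],[0,0,0]],
    [[0,0,0],[0,0,0]],
    [[0,0,0],[0,0,0]],
    [[0,0,0],[0,0,0]]
  ],
  "grip": 0.5
}}

```text
time_s: 20.85
ee_pos: [462.1, 314.4, 17.7]
ee_rot: [-180.0, -0.0, -0.0]
force: [0.3, -0.5, -1.0]
gripper_width: 45.6
gripper_force: 0.0
```

Request:
{"api": "send_rows", "payload": {
  "deltas": [
    [[0,0,-0.02],[0,0,0]],
    [[0,0,-0.05],[0,0,0]],
    [[0,0,-0.08],[0,0,0]],
    [[0,0,-0.05],[0,0,0]],
    [[0,0,0],[0,0,0]],
    [[0,0,0],[0,0,0]]
  ]
}}

```text
time_s: 21.45
ee_pos: [462.0, 314.4, 118.3]
ee_rot: [-180.0, -0.1, -0.0]
force: [-0.5, -0.9, -0.1]
gripper_width: 45.4
gripper_force: 0.0
```

```bash
python3 plan.py 616.8 -241 100 0; python3 - <<'E'
from fit import *
c=calibration("wrist");im=grab_frame("wrist")
for r in trace("wrist","flange")[:2]:
    b=r["bbox"];x0=ray(c,(b[0]+b[2]/2,b[1]+b[3]/2),30);print(round(r["p"],2),b,*fit(c,r["pixels"],"flange",x0,22))
E
```

```text
t 21.45 [462.  314.4 118.3] [-1.7997e+02 -6.0000e-02 -2.0000e-02] turn total [-0.001 -0.002 -0.001] rows 1.0 then shift total [0.3096 1.1107 0.0366] rows 11.536427319080975
0.69 [292.9, 172.8, 55.4, 53.4] [462.4 316.2   9.5] 0.968
```

Flange seated. Next the swivel.

Request:
{"api": "send_rows", "payload": {
  "deltas": [
    [[0.0258,0.0926,0.003],[0,0,0]],
    [[0.0258,0.0926,0.003],[0,0,0]],
    [[0.0258,0.0926,0.003],[0,0,0]],
    [[0.0258,0.0926,0.003],[0,0,0]],
    [[0.0258,0.0926,0.003],[0,0,0]],
    [[0.0258,0.0926,0.003],[0,0,0]],
    [[0.0258,0.0926,0.003],[0,0,0]],
    [[0.0258,0.0926,0.003],[0,0,0]],
    [[0.0258,0.0926,0.003],[0,0,0]],
    [[0.0258,0.0926,0.003],[0,0,0]]
  ],
  "grip": 0.33
}}

```text
time_s: 22.55
ee_pos: [590.1, -150.5, 100.9]
ee_rot: [-179.9, 0.2, -0.0]
force: [1.0, 1.4, 0.2]
gripper_width: 61.3
gripper_force: 0.0
```

Request:
{"api": "send_rows", "payload": {
  "deltas": [
    [[0.0258,0.0926,0.003],[0,0,0]],
    [[0.0258,0.0926,0.003],[0,0,0]],
    [[0,0,0],[0,0,0]],
    [[0,0,0],[0,0,0]],
    [[0,0,0],[0,0,0]]
  ]
}}

```text
time_s: 23.05
ee_pos: [615.7, -239.9, 98.5]
ee_rot: [-179.9, 0.1, 0.0]
force: [-1.1, 1.2, -0.1]
gripper_width: 61.1
gripper_force: 0.0
```

```bash
python3 - <<'E'
from fit import *
c=calibration("wrist");im=grab_frame("wrist");print(state()["ee_pos"])
for r in trace("wrist","swivel")[:2]:
    b=r["bbox"];x0=ray(c,(b[0]+b[2]/2,b[1]+b[3]/2),20);print(round(r["p"],2),b,*fit(c,r["pixels"],"swivel",x0,0))
E
```

```text
[ 615.89529507 -239.69014961   98.97069409]
0.78 [309.3, 180.8, 33.0, 42.5] [ 617.  -240.7    8. ] 0.956
0.29 [158.2, 171.3, 74.5, 71.7] [ 616.4 -112.6    4.6] 0.483
```

Request:
{"api": "send_rows", "payload": {
  "deltas": [
    [[0.002,0.0015,0.05],[0,0,0]],
    [[0,0,0.06],[0,0,0]],
    [[0,0,0.05],[0,0,0]],
    [[0,0,0.02],[0,0,0]],
    [[0,0,0.018],[0,0,0]],
    [[0,0,0.008],[0,0,0]],
    [[0,0,0],[0,0,0]],
    [[0,0,0],[0,0,0]]
  ]
}}

```text
time_s: 23.95
ee_pos: [618.4, -242.3, -2.3]
ee_rot: [180.0, -0.1, -0.0]
force: [0.7, 0.6, 0.1]
gripper_width: 60.6
gripper_force: 0.0
```

Request:
{"api": "send_rows", "payload": {
  "deltas": [
    [[0,0,0],[0,0,0]],
    [[0,0,0],[0,0,0]],
    [[0,0,0],[0,0,0]],
    [[0,0,0],[0,0,0]],
    [[0,0,0],[0,0,0]],
    [[0,0,0],[0,0,0]]
  ],
  "grip": 1
}}

```text
time_s: 24.55
ee_pos: [617.6, -242.1, -3.3]
ee_rot: [180.0, -0.0, -0.0]
force: [0.0, 0.5, 0.2]
gripper_width: 26.7
gripper_force: 25.0
```

Request:
{"api": "send_rows", "payload": {
  "deltas": [
    [[0,0,-0.02],[0,0,0]],
    [[0,0,-0.05],[0,0,0]],
    [[0,0,-0.07],[0,0,0]],
    [[0,0,-0.06],[0,0,0]],
    [[-0.0275,-0.0836,0],[0,0,0]],
    [[-0.0275,-0.0836,0],[0,0,0]],
    [[-0.0275,-0.0836,0],[0,0,0]],
    [[-0.0275,-0.0836,0],[0,0,0]],
    [[-0.0275,-0.0836,0],[0,0,0]],
    [[-0.0275,-0.0836,0],[0,0,0]]
  ]
}}

```text
time_s: 25.55
ee_pos: [534.5, 10.3, 97.3]
ee_rot: [-180.0, -0.0, -0.0]
force: [0.5, 0.4, -1.3]
gripper_width: 26.6
gripper_force: 25.0
```

Request:
{"api": "send_rows", "payload": {
  "deltas": [
    [[-0.0275,-0.0836,0],[0,0,0]],
    [[-0.0275,-0.0836,0],[0,0,0]],
    [[-0.0275,-0.0836,0],[0,0,0]],
    [[-0.0275,-0.0836,0],[0,0,0]],
    [[-0.0275,-0.0836,0],[0,0,0]],
    [[0,0,0],[0,0,0]],
    [[0,0,0],[0,0,0]],
    [[0,0,0],[0,0,0]]
  ]
}}

```text
time_s: 26.35
ee_pos: [466.7, 217.1, 96.9]
ee_rot: [180.0, -0.0, -0.0]
force: [0.3, -0.1, -1.6]
gripper_width: 26.4
gripper_force: 25.0
```

```bash
python3 plan.py 466.5 217.5 19.3 0; python3 - <<'E'
from fit import *
s=state();c=calibration("wrist");im=grab_frame("wrist")
for r in trace("wrist","swivel")[:2]:
    b=r["bbox"];z=s["ee_pos"][2]+3.2;x0=ray(c,(b[0]+b[2]/2,b[1]+b[3]/2),z+20);print(round(r["p"],2),b,*fit(c,r["pixels"],"swivel",x0,z))
save("w8",cv2.resize(im[80:300,180:460],(700,550)))
E
```

```text
t 26.35 [466.7 217.1  96.9] [ 1.7998e+02 -2.0000e-02 -5.0000e-02] turn total [ 0.001 -0.001 -0.002] rows 1.0 then shift total [-0.0004 -0.0009  0.1551] rows 1.5514660838303211
0.61 [299.1, 220.3, 47.3, 65.2] [465.8 218.6  -2.2] 0.883
```

View pics/w8.png

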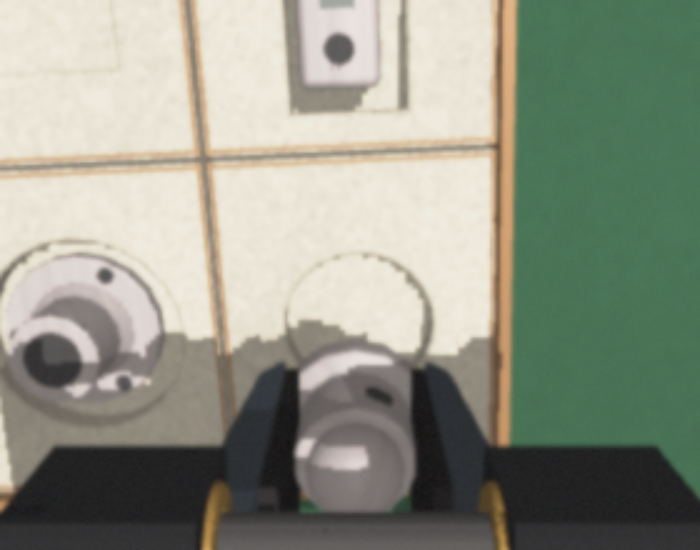

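The swivel (crop 356,430) is centred over the small round cut-out (columns 288–432). The flange and short arm lie inside theirs.

Request:
{"api": "send_rows", "payload": {
  "deltas": [
    [[0,0,0.04],[0,0,0]],
    [[0,0,0.04],[0,0,0]],
    [[0,0,0.03],[0,0,0]],
    [[0,0,0.01],[0,0,0]],
    [[0,0,0.01],[0,0,0]],
    [[0,0,0.01],[0,0,0]],
    [[0,0,0.006],[0,0,0]],
    [[0,0,0.004],[0,0,0]],
    [[0,0,0],[0,0,0]]
  ]
}}

```text
time_s: 27.35
ee_pos: [466.5, 217.8, 21.6]
ee_rot: [180.0, -0.0, -0.0]
force: [-0.4, 0.3, -0.3]
gripper_width: 26.8
gripper_force: 25.0
```

Request:
{"api": "send_rows", "payload": {
  "deltas": [
    [[0,0,0.002],[0,0,0]],
    [[0,0,0.002],[0,0,0]],
    [[0,0,0],[0,0,0]]
  ]
}}

```text
time_s: 27.65
ee_pos: [466.5, 217.8, 19.6]
ee_rot: [180.0, -0.0, -0.0]
force: [-0.1, -0.7, -1.2]
gripper_width: 26.6
gripper_force: 25.0
```

Request:
{"api": "send_rows", "payload": {
  "deltas": [
    [[0,0,0],[0,0,0]],
    [[0,0,0],[0,0,0]],
    [[0,0,0],[0,0,0]],
    [[0,0,0],[0,0,0]]
  ],
  "grip": 0.52
}}

```text
time_s: 28.05
ee_pos: [466.6, 217.8, 19.7]
ee_rot: [-180.0, -0.0, -0.0]
force: [-0.5, -0.5, 0.2]
gripper_width: 44.2
gripper_force: 0.0
```

Request:
{"api": "send_rows", "payload": {
  "deltas": [
    [[0,0,-0.02],[0,0,0]],
    [[0,0,-0.05],[0,0,0]],
    [[0,0,-0.08],[0,0,0]],
    [[0,0,-0.05],[0,0,0]],
    [[0,0,0],[0,0,0]],
    [[0,0,0],[0,0,0]]
  ]
}}

```text
time_s: 28.65
ee_pos: [466.5, 217.8, 120.3]
ee_rot: [-180.0, -0.1, -0.0]
force: [0.2, 0.1, -1.0]
gripper_width: 43.5
gripper_force: 0.0
```

```bash
python3 plan.py 600.8 -3.8 110 82.2; python3 - <<'E'
from fit import *
c=calibration("wrist");im=grab_frame("wrist")
for r in trace("wrist","swivel")[:2]:
    b=r["bbox"];x0=ray(c,(b[0]+b[2]/2,b[1]+b[3]/2),40);print(round(r["p"],2),b,*fit(c,r["pixels"],"swivel",x0,22))
E
```

```text
t 28.65 [466.5 217.8 120.3] [-1.7998e+02 -7.0000e-02 -2.0000e-02] turn total [ 1.00e-03 -2.00e-03 -2.87e+00] rows 10.0 then shift total [-0.4027  0.3262  0.0205] rows 5.186483614945526
0.98 [303.4, 182.8, 41.2, 44.5] [465.4 219.5   7.7] 0.98
```

Swivel seated. Next the yoke.

Request:
{"api": "send_rows", "payload": {
  "deltas": [
    [[0.0448,0.0739,0],[0,0,0]],
    [[0.0448,0.0739,0],[0,0,0]],
    [[0.0448,0.0739,0],[0,0,0]],
    [[0.0448,0.0739,0],[0,0,0]],
    [[0.0448,0.0739,0],[0,0,0]],
    [[0.0448,0.0739,0],[0,0,0]]
  ],
  "grip": 0.15
}}

```text
time_s: 29.35
ee_pos: [600.5, -5.5, 117.9]
ee_rot: [-180.0, 0.2, -0.0]
force: [0.5, 0.1, 0.7]
gripper_width: 77.6
gripper_force: 0.0
```

Request:
{"api": "send_rows", "payload": {
  "deltas": [
    [[0,0,0],[0,0,-0.287]],
    [[0,0,0],[0,0,-0.287]],
    [[0,0,0],[0,0,-0.287]],
    [[0,0,0],[0,0,-0.287]],
    [[0,0,0],[0,0,-0.287]],
    [[0,0,0],[0,0,-0.287]],
    [[0,0,0],[0,0,-0.287]],
    [[0,0,0],[0,0,-0.287]],
    [[0,0,0],[0,0,-0.287]],
    [[0,0,0],[0,0,-0.287]]
  ]
}}

```text
time_s: 30.35
ee_pos: [599.8, -3.9, 117.8]
ee_rot: [-179.8, 0.0, 82.5]
force: [0.1, 0.2, -0.0]
gripper_width: 77.8
gripper_force: 0.0
```

Request:
{"api": "send_rows", "payload": {
  "deltas": [
    [[0,0,0],[0,0,0]],
    [[0,0,0],[0,0,0]]
  ]
}}

```text
time_s: 30.55
ee_pos: [600.2, -3.9, 118.5]
ee_rot: [-179.9, 0.0, 82.0]
force: [0.2, -0.1, -0.3]
gripper_width: 77.9
gripper_force: 0.0
```

```bash
python3 plan.py 600.8 -3.8 -2 82.2; python3 - <<'E'
from fit import *
c=calibration("wrist");im=grab_frame("wrist");save("w9",im)
for r in trace("wrist","yoke")[:2]:
    b=r["bbox"];x0=ray(c,(b[0]+b[2]/2,b[1]+b[3]/2),20);print(round(r["p"],2),b,*fit(c,r["pixels"],"yoke",x0,0))
E
```

```text
t 30.55 [600.2  -3.9 118.5] [-1.7988e+02  2.0000e-02  8.2030e+01] turn total [-0.004  0.001 -0.006] rows 1.0 then shift total [0.0004 0.0011 0.241 ] rows 2.4097922041842774
0.94 [299.5, 176.2, 49.1, 40.0] [600.9  -4.2  -7.3] 0.981
```

View pics/w9.png

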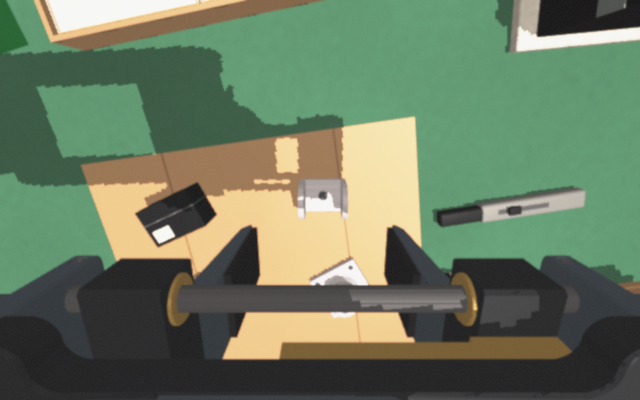

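The yoke (323,197) is aligned between the fingers, ears left and right.

Request:
{"api": "send_rows", "payload": {
  "deltas": [
    [[0,0.001,0.06],[0,0,0]],
    [[0,0,0.06],[0,0,0]],
    [[0,0,0.06],[0,0,0]],
    [[0,0,0.03],[0,0,0]],
    [[0,0,0.02],[0,0,0]],
    [[0,0,0.011],[0,0,0]],
    [[0,0,0],[0,0,0]],
    [[0,0,0],[0,0,0]]
  ]
}}

```text
time_s: 31.45
ee_pos: [602.1, -4.1, -0.0]
ee_rot: [179.9, -0.0, 82.2]
force: [0.6, -1.0, -0.1]
gripper_width: 77.2
gripper_force: 0.0
```

Request:
{"api": "send_rows", "payload": {
  "deltas": [
    [[0,0,0],[0,0,0]],
    [[0,0,0],[0,0,0]],
    [[0,0,0],[0,0,0]],
    [[0,0,0],[0,0,0]],
    [[0,0,0],[0,0,0]],
    [[0,0,0],[0,0,0]]
  ],
  "grip": 1,
  "grip_force": 15
}}

```text
time_s: 32.05
ee_pos: [601.4, -4.1, -0.6]
ee_rot: [180.0, 0.0, 82.2]
force: [0.3, 0.5, 1.5]
gripper_width: 46.4
gripper_force: 15.0
```

Request:
{"api": "send_rows", "payload": {
  "deltas": [
    [[0,0,-0.02],[0,0,0]],
    [[0,0,-0.05],[0,0,0]],
    [[0,0,-0.07],[0,0,0]],
    [[0,0,-0.08],[0,0,0]],
    [[0,0,0],[0,0,-0.176]],
    [[0,0,0],[0,0,-0.176]],
    [[0,0,0],[0,0,0]],
    [[0,0,0],[0,0,0]]
  ]
}}

```text
time_s: 32.85
ee_pos: [601.1, -4.0, 109.3]
ee_rot: [-180.0, 0.0, 92.2]
force: [0.7, -0.1, -0.8]
gripper_width: 46.1
gripper_force: 15.0
```

```bash
python3 plan.py 582.3 318 108 92.3
```

```text
t 32.85 [601.1  -4.  109.3] [-179.99    0.     92.18] turn total [-0.     0.    -0.004] rows 1.0 then shift total [ 0.645  -0.0118  0.0025] rows 6.451435961369805
```

Request:
{"api": "send_rows", "payload": {
  "deltas": [
    [[0.0921,-0.0017,0],[0,0,0]],
    [[0.0921,-0.0017,0],[0,0,0]],
    [[0.0921,-0.0017,0],[0,0,0]],
    [[0.0921,-0.0017,0],[0,0,0]],
    [[0.0921,-0.0017,0],[0,0,0]],
    [[0.0921,-0.0017,0],[0,0,0]],
    [[0.0921,-0.0017,0],[0,0,0]],
    [[0,0,0],[0,0,0]],
    [[0,0,0],[0,0,0]],
    [[0,0,0],[0,0,0]]
  ]
}}

```text
time_s: 33.85
ee_pos: [582.4, 316.7, 108.7]
ee_rot: [-179.9, 0.1, 92.2]
force: [0.4, -0.2, -0.9]
gripper_width: 45.9
gripper_force: 15.0
```

```bash
python3 plan.py 582.3 318 22 92.3; python3 - <<'E'
from fit import *
s=state();c=calibration("wrist");im=grab_frame("wrist");save("w10",im);np.savez("w10.npz",im=im,**c)
for r in trace("wrist","yoke")[:2]:
    b=r["bbox"];z=s["ee_pos"][2]+.7;x0=ray(c,(b[0]+b[2]/2,b[1]+b[3]/2),z+20);print(round(r["p"],2),b,*fit(c,r["pixels"],"yoke",x0,z))
save("w10",cv2.resize(im[80:300,180:460],(700,550)))
E
```

```text
t 33.85 [582.4 316.7 108.7] [-1.7995e+02  7.0000e-02  9.2220e+01] turn total [-0.002  0.002 -0.003] rows 1.0 then shift total [ 2.700e-03 -1.000e-04  1.734e-01] rows 1.734665217417424
0.72 [280.2, 215.7, 85.8, 68.2] [582.5 318.6 183.2] 0.941
```

View pics/w10.png

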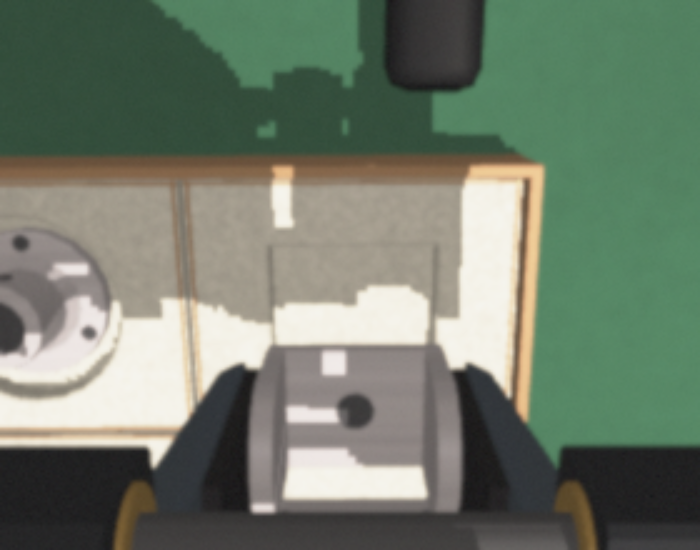

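The yoke is centred over the rectangle cut-out, whose far corners are at crop (270,244) and (437,244). Lowering.

Request:
{"api": "send_rows", "payload": {
  "deltas": [
    [[0.001,0,0.05],[0,0,0]],
    [[0,0,0.05],[0,0,0]],
    [[0,0,0.03],[0,0,0]],
    [[0,0,0.01],[0,0,0]],
    [[0,0,0.01],[0,0,0]],
    [[0,0,0.01],[0,0,0]],
    [[0,0,0.006],[0,0,0]],
    [[0,0,0],[0,0,0]]
  ]
}}

```text
time_s: 34.75
ee_pos: [582.5, 318.3, 26.2]
ee_rot: [180.0, 0.0, 92.3]
force: [0.1, 0.6, -0.9]
gripper_width: 45.7
gripper_force: 15.0
```

Request:
{"api": "send_rows", "payload": {
  "deltas": [
    [[0,0,0.004],[0,0,0]],
    [[0,0,0.003],[0,0,0]],
    [[0,0,0],[0,0,0]]
  ]
}}

```text
time_s: 35.05
ee_pos: [582.4, 318.4, 22.5]
ee_rot: [-180.0, 0.0, 92.3]
force: [-0.2, -0.6, -0.4]
gripper_width: 45.6
gripper_force: 15.0
```

Request:
{"api": "send_rows", "payload": {
  "deltas": [
    [[0,0,0],[0,0,0]],
    [[0,0,0],[0,0,0]],
    [[0,0,0],[0,0,0]],
    [[0,0,0],[0,0,0]]
  ],
  "grip": 0.32
}}

```text
time_s: 35.45
ee_pos: [582.6, 318.3, 22.7]
ee_rot: [180.0, 0.0, 92.3]
force: [0.5, 1.3, 0.5]
gripper_width: 62.0
gripper_force: 0.0
```

Request:
{"api": "send_rows", "payload": {
  "deltas": [
    [[0,0,-0.02],[0,0,0]],
    [[0,0,-0.05],[0,0,0]],
    [[0,0,-0.08],[0,0,0]],
    [[-0.05,0,-0.08],[0,0,0]],
    [[-0.05,0.03,-0.08],[0,0,0]],
    [[-0.06,-0.03,-0.07],[0,0,0]],
    [[-0.06,-0.04,-0.07],[0,0,0]],
    [[-0.06,-0.04,-0.05],[0,0,0]],
    [[0,0,0],[0,0,0]],
    [[0,0,0],[0,0,0]]
  ]
}}

```text
time_s: 36.45
ee_pos: [548.3, 176.8, 274.0]
ee_rot: [179.8, -0.1, 92.2]
force: [0.4, 0.6, -1.1]
gripper_width: 62.5
gripper_force: 0.0
```

```bash
python3 - <<'E'
from fit import *
print(state()["ee_pos"],state()["time_s"]);c=calibration("wrist");im=grab_frame("wrist");save("w11",im)
for l in("flange","short_arm","yoke","swivel"):
  for r in trace("wrist",l)[:2]:
    b=r["bbox"];x0=ray(c,(b[0]+b[2]/2,b[1]+b[3]/2),40);print(l,round(r["p"],2),b,*fit(c,r["pixels"],l,x0,22))
E
```

```text
[548.30285323 176.77229591 274.01548883] 36.45
flange 0.66 [236.8, 44.8, 47.8, 46.7] [462.7 315.2   7.3] 0.97
short_arm 0.8 [320.5, 131.9, 62.5, 17.9] [585.9 223.8   2.2] 0.989
yoke 0.76 [332.9, 47.5, 41.6, 34.9] [582.5 319.  182.3] 0.95
swivel 0.81 [255.1, 125.7, 22.5, 27.7] [465.8 219.2  12.5] 0.981
```

View pics/w11.png

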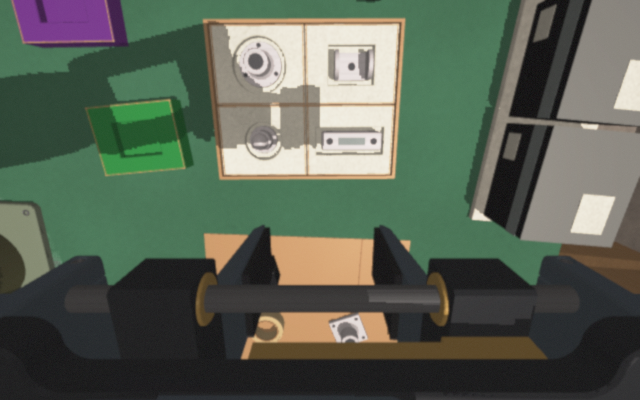

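The flange (261,66), yoke (352,65), swivel (264,140) and short arm (351,140) all sit upright in their own cut-outs. Each is within about 3 mm of centre at floor height, and the robot is clear.

```bash
python3 -c "
from workcell import *
print(job_done())"
```

```text
the job is handed in; nothing more can be done
None
```

I packed the round flange, short arm, yoke and swivel head into their own cut-outs and handed the job in at about 36 s; the last wrist picture shows each within about 3 mm of centre at floor height, and I never touched the square flange or long arm.

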